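Bring the dropper over the weighing bottle

ROBOT

A 6-joint arm with a two-finger parallel gripper is mounted at the origin on the work surface. World frame = base frame: x ahead of the robot, y to its left, z up, the work surface at z = 0. Lengths are in m, angles in rad, forces in N, time in s.
With the tool pointing down it reaches from about 0.25 to 0.725 m from the base axis. Payload 4 kg.
Tool frame: the origin (TCP) lies at the very end of the fingers, on their centre line; the grasp point (between the pads) lies 19 mm behind it; z points along the fingers, y is the line along which they close (so a half turn about z gives the same grasp; the last joint's range is limited). The gripper opens to 85 mm and grips with 20 to 120 N. Pads are 22 mm wide; open, the fingers measure 114 mm over their backs; the gripper's body (76 mm by 85 mm) begins 54 mm behind the grasp point. The pads swing forward as they close: fully open they stand 13 mm farther back than shut.
Start: joints at [-1.239, 0.241, 0.005, 1.335, 0, 1.571], TCP at [0.163, -0.473, 0.231] pointing down, gripper open.
Joint ranges: [-2.72, 2.72], [-1.05, 1.87], [-1.09, 1.28], [-1.99, 2.15], [-1.42, 1.44], [-3.14, 3.14]. Speed limits (rad/s): [2.79, 2.79, 3.14, 3.14, 3.14, 3.14].

INTERFACE

Orientations are given as a unit quaternion [x, y, z, w].
In Python, from workcell import bot, vision, workorder gives the robot as it stands.
- The arm moves only by the shell command python3 -m creep 'ROWS' [OPENING]. ROWS is JSON, a list of rows, each a list of 2 entries, a list of its own where there are three numbers: the shift along the tool's x, y, z in mm, then the turn, a rotation vector about the tool's x, y, z in rad. In form: [[[dx, dy, dz], [wx, wy, wz]], ...]. A call has 1 to 12 rows; each row shifts and turns the commanded pose from where the row before left it, along the tool's axes as they then stand; what a row does not reach is not made up. A row lasts 1/8 s, in which the tool goes at most 62.5 mm and 10.7 degrees, less where a joint would pass 70% of its speed; a pose out of reach is approached as far as the arm can. A call is refused whole if a number of a shift passes 62.5 or a number of a turn 0.188, either way. A call with a gripper value outside its range is refused whole. OPENING is the finger opening in mm, from 0 to 85.4, set as the call begins (- or left out, the last holds). The fingers move at their own pace and stop on an object; the grip force is fixed at half the most. Time passes only in rows, so rows that do not move let the fingers close. It gives the time, the measured TCP pose, the force, the opening and the grip force at its end, in the units of the state.
- bot.get_obs(): the state, without advancing time (a new reading comes with each control period).
- vision.camera(name): name is "side" or "top"; returns a dict with "image" (420x560x3 uint8, blue, green, red), "z_map" (420x560 float32, m along the optical axis (not along the pixel's ray), 0 where there is no reading), "K" (3x3 intrinsics, pixels), "k1" (the pictures are not rectified: a ray, as slopes to the right and down, at radius r is drawn at 1 + k1 r^2 times it, then the intrinsics apply), "rvec" (rotation vector, rad) and "tvec" (3), from world to camera coordinates, as OpenCV has them. Camera axes: x right, y down, z forward; pixel columns grow to the right and rows downward; lengths in m; the calibration is good to about 2 mm. A picture is of the moment at which its call begins.
- workorder.job_done(): hands the job in; it is judged then, once.
Trained networks look in a picture, given as the dict that the camera call returned (one of the last four; its "shot" number tells which), for a name from the list of things; names that differ only in an ending like _2 or _b are one class to them, and where a whole thing is asked for, a point or a joint stands for the part that bears it (a point fixed in the world has none). Each returns a list of dicts, best first, with "score" (0 to 1); they miss things now and then, are a little off and sometimes report something else, mostly with a low value. They report only what shows in the picture. A call takes as long as a camera call. They do not tell look-alikes from the thing itself.
- vision.spot_in(picture, query): "position" ([column, row] in pixels, amid what is visible of it).
- vision.place_of(picture, query): "position" ([column, row] in pixels: a listed point, or the origin of a listed thing).
The state is a dict: "clock": time; "joint_pos": joint angles; "joint_vel": joint speeds; "tau": joint torques, N m; "eef_pos": TCP position; "tool_rot": TCP orientation; "ft_force": force on the tool from outside, world axes, zero at the start; "ft_torque": the same for the moment, N m; "grip_width": finger opening in m; "grasp_force": force on a finger pad.
Only numpy, scipy, OpenCV 4.12 (cv2) and the standard library are available. Lean on these libraries where they do the work, as an engineer would, in place of code of your own. Each camera call takes 0.05 s, during which the arm holds its last target. There are 200 camera calls.

TASK

A weighing bottle stands on the balance pan with its glass lid on: lift the lid off and set it down gently, right way up, on the middle of the white tile. Then draw the dropper out of the amber bottle, holding it by its black collar so that the red rubber teat is not squeezed, and carry it to the balance without touching the tube rack, the beaker or any other glassware with it. Finish while still holding the dropper upright and still, its tip centred about 1 cm above the open mouth of the weighing bottle and touching nothing, with everything else left standing where it was.

Things in the scene. Friction and masses are not known exactly. Their poses are not given: they have to be found in the camera images.
- balance: Beige top-pan laboratory balance, fixed, 200 mm wide (y), 270 mm long (x), display and keys sloping towards -x. Origin on the bench under the middle of the machine; z up. The round steel pan, 140 mm across, is centred 45 mm along the balance's +x from the origin; its top is 75 mm above the bench.
- weighing_bottle: Small open cylindrical clear glass bottle with a frosted band, standing loose on the balance pan (within 15 mm of the pan's centre): 44 mm outside diameter, 39 mm inside, 50 mm tall, about 60 g. Origin at the centre of its underside, z up.
- weighing_mouth (a point): Centre of the weighing bottle's mouth, level with its rim (50 mm above its underside, about 125 mm above the bench).
- lid: Frosted glass lid, about 25 g, loose in the weighing bottle's mouth: a disc 47 mm across, 5 mm thick, resting on the rim; a plug 34 mm across, 8 mm deep below it; a straight round knob 16 mm across, 24 mm tall above it. Origin on the axis at the disc's underside, z up: knob from 5 to 29 mm, plug to -8 mm. Put down, it stands on its plug.
- tile: White glazed tile, 110 x 110 x 8 mm, about 250 g, lying loose on the bench at the robot's right. Origin at the centre of its underside.
- amber_bottle: Amber (dark brown) glass dropping bottle with a white label, 52 mm in diameter, 95 mm tall to the rim of its neck; neck 22 mm outside, 18 mm inside, from 78 to 95 mm. About 220 g, loose on the bench. Origin at the centre of its underside.
- dropper: Dropper standing loose in the amber bottle, about 31 g. Origin on its axis at the underside of the black ribbed collar, which rests on the bottle's rim (95 mm above the bench); z up the axis. Collar 26 mm across, from 0 to 22 mm; red teat above it to 48 mm; below it a plug 14 mm across to -12 mm, then a 7 mm glass stem to the tip at -78 mm. Lifts straight out; raise it 80 mm or more.
- teat: The red rubber teat fixed on top of the dropper's collar, 15 mm across, from 22 to 48 mm above the dropper's origin. This body's origin is the dropper's origin, not the teat itself.
- dropper_tip (a point): Lower end of the dropper's stem, 78 mm below the collar's underside on its axis.
- clear_bottle: A second dropping bottle, of clear glass, same size with the same black collar and red teat (top at 143 mm); may stand in either of the two bottle places. To be left alone. Origin at the centre of its underside.
- rack: Blue test-tube rack, 210 mm long (its x), 62 mm wide, with glass tubes standing up to 130 mm above the bench, between the bottles and the balance. Loose, about 600 g. Origin at the centre of its underside.
- flask: Clear conical flask, 64 mm across the base, 105 mm tall, about 100 g, loose. Origin at the centre of its underside.
- beaker: Small clear glass beaker, 54 mm across, 70 mm tall, about 80 g, loose. Origin at the centre of its underside.
Things that resemble listed ones, but are neither listed nor needed, are in the scene too. What is shaped like the weighing_bottle but blue is not meant. Of the things shaped like the rack, the blue one is meant.

How it is judged:
On the way, in this order (a step that is already met when the one before it is completed fails the run):
1. the lid stands right way up on the white tile, let go (x of lid in the frame of tile between -0.04 and 0.04 m and y of lid in the frame of tile between -0.04 and 0.04 m and z of lid in the frame of tile between 0.012 and 0.02 m and angle between lid's own z axis and vertical below 0.1 rad and contact force between lid and the fingers below 0.05 N and linear speed of lid below 0.02 m/s), for 0.2 s.
2. the dropper is held, its tip drawn clear of the amber bottle (z of dropper_tip in the frame of amber_bottle above 0.097 m and contact force between dropper and the fingers above 1 N), for 0.1 s.
At the end, for the whole second after the job is handed in: Still gripping the dropper, upright within 8 degrees and still, tip 2-20 mm above the weighing bottle's rim, within 8 mm of the mouth's centre, touching only fingers; lid upright on the tile, centre within 40 mm each way; amber bottle, tile within 30 mm of start, all else 15 mm, all standing (horizontal distance between dropper_tip and weighing_mouth below 0.008 m and z of dropper_tip in the frame of weighing_mouth between 0.002 and 0.02 m and angle between dropper's own z axis and vertical below 0.15 rad and height (world z) of dropper above 0.19 m and linear speed of each of dropper, lid below 0.02 m/s and contact force between dropper and the fingers above 1 N and contact force between dropper and weighing_bottle below 0.05 N and contact force between dropper and rack below 0.05 N and contact force between dropper and amber_bottle below 0.05 N and x of lid in the frame of tile between -0.04 and 0.04 m and y of lid in the frame of tile between -0.04 and 0.04 m and z of lid in the frame of tile between 0.012 and 0.02 m and angle between lid's own z axis and vertical below 0.1 rad and angle between each of weighing_bottle, amber_bottle's own z axis and vertical below 0.05 rad and distance of each of weighing_bottle, clear_bottle, rack, flask, beaker from where it was at the start of the episode below 0.015 m and linear speed of weighing_bottle below 0.01 m/s and distance of each of amber_bottle, tile from where it was at the start of the episode below 0.03 m); the arm keeps its last pose, push and grip.
It fails at once if the lid was dropped (falling freely faster than 0.6 m/s) (contact force between lid and the fingers below 0.02 N and linear speed of lid above 0.6 m/s).
It fails at once if the rubber teat was squeezed (contact force between teat and the fingers above 2 N).
It fails at once if the dropper touched the weighing bottle, the balance, the rack or another bystander (contact force between dropper and rack above 0.2 N or contact force between dropper and balance above 0.2 N or contact force between dropper and clear_bottle above 0.2 N or contact force between dropper and flask above 0.2 N or contact force between dropper and beaker above 0.2 N or contact force between dropper and weighing_bottle above 0.2 N).
It fails at once if the weighing bottle or the amber bottle was tipped (angle between any of weighing_bottle, amber_bottle's own z axis and vertical above 0.4 rad).
It fails at once if a bystander was pushed away or tipped over (distance of any of clear_bottle, rack, flask, beaker from where it was at the start of the episode above 0.02 m or angle between any of clear_bottle, rack, flask, beaker's own z axis and vertical above 0.4 rad).
It also fails if it takes over 72 s, if anything falls off the work surface, if the arm or the gripper's body presses on something with over 40 N, if the wrist force passes 120 N, or if a joint passes its speed limit or range.

## Working session

There is one attempt and no reset: what is moved stays moved. The work goes in short steps, Python scripts to look and compute and a shell command to move; the robot and the scene stay as the last step left them, time stands still between calls to the robot, and variables do not carry over. Pictures are saved under pics/ and viewed, at most 10 in all, crops included, and the job is handed in when it is done.

```bash
mkdir -p pics; ls; cat > h.py <<'E'
import numpy as np, cv2
from workcell import bot, vision, workorder
def ray(c,px):
    K=c["K"];d=np.array([(px[0]-K[0,2])/K[0,0],(px[1]-K[1,2])/K[1,1]])
    u=d.copy()
    for _ in range(20): u=d/(1+c["k1"]*(u@u))
    R=cv2.Rodrigues(np.array(c["rvec"],float))[0];t=np.array(c["tvec"],float).ravel()
    return -R.T@t, R.T@np.array([u[0],u[1],1.])
def atz(c,px,z):
    o,r=ray(c,px); return o+r*(z-o[2])/r[2]
def depth(c,px):
    o,r=ray(c,px); z=c["z_map"][int(round(px[1])),int(round(px[0]))]; return o+r*z
def proj(c,p):
    R=cv2.Rodrigues(np.array(c["rvec"],float))[0];q=R@np.array(p)+np.array(c["tvec"],float).ravel()
    u=q[:2]/q[2];u=u*(1+c["k1"]*(u@u));K=c["K"];return np.array([K[0,0]*u[0]+K[0,2],K[1,1]*u[1]+K[1,2]])
E
python3 - <<'E'
from h import *
np.set_printoptions(precision=3,suppress=True)
for n in("top","side"):
    c=vision.camera(n); cv2.imwrite(f"pics/{n}0.png",c["image"])
    print(n,ray(c,(280,210)))
    for q,z in dict(balance=0,weighing_bottle=.075,weighing_mouth=.125,lid=.125,tile=0,amber_bottle=0,dropper=.095,clear_bottle=0,rack=0,flask=0,beaker=0).items():
        for r in vision.place_of(c,q)[:3]: print(q,round(r["score"],2),np.round(r["position"]),atz(c,r["position"],z))
print(bot.get_obs())
E
```

```text
pics
top (array([0.309, 0.019, 1.399]), array([ 0.134, -0.006, -0.991]))
balance 0.63 [212. 200.] [0.54  0.238 0.   ]
balance 0.25 [382. 150.] [ 0.696 -0.345  0.   ]
weighing_bottle 0.59 [160. 151.] [0.691 0.392 0.075]
weighing_bottle 0.58 [260. 180.] [0.588 0.07  0.075]
weighing_bottle 0.54 [201. 181.] [0.588 0.26  0.075]
weighing_mouth 0.6 [154. 149.] [0.683 0.397 0.125]
weighing_mouth 0.51 [197. 176.] [0.595 0.263 0.125]
weighing_mouth 0.44 [256. 174.] [0.597 0.082 0.125]
lid 0.64 [198. 180.] [0.582 0.262 0.125]
tile 0.7 [390. 198.] [ 0.529 -0.363  0.   ]
amber_bottle 0.57 [332. 170.] [ 0.632 -0.17   0.   ]
dropper 0.59 [336. 159.] [ 0.644 -0.171  0.095]
dropper 0.54 [334. 170.] [ 0.61  -0.163  0.095]
dropper 0.27 [199. 177.] [0.599 0.263 0.095]
clear_bottle 0.51 [339. 216.] [ 0.473 -0.188  0.   ]
clear_bottle 0.2 [198. 180.] [0.61  0.282 0.   ]
rack 0.65 [345. 265.] [ 0.312 -0.198  0.   ]
rack 0.61 [285. 168.] [ 0.64  -0.012  0.   ]
flask 0.6 [382. 151.] [ 0.694 -0.343  0.   ]
beaker 0.65 [277. 230.] [0.431 0.021 0.   ]
side (array([0.154, 0.655, 0.811]), array([ 0.354, -0.641, -
[... 700 characters left out ...]
.   ]
rack 0.79 [380. 222.] [ 0.306 -0.192  0.   ]
rack 0.57 [285. 157.] [ 0.681 -0.343  0.   ]
flask 0.75 [284. 156.] [ 0.688 -0.347  0.   ]
beaker 0.72 [272. 192.] [ 0.635 -0.17   0.   ]
beaker 0.58 [307. 261.] [0.425 0.028 0.   ]
{'clock': 1.2, 'joint_pos': array([-1.239,  0.241,  0.005,  1.335, -0.   ,  1.571]), 'joint_vel': array([-0.   , -0.001,  0.001,  0.003,  0.001,  0.001]), 'tau': array([  0.   , -37.222,  25.269,   0.001,   0.   ,   0.   ]), 'eef_pos': array([ 0.163, -0.473,  0.231]), 'tool_rot': array([ 0.986,  0.165, -0.   ,  0.   ]), 'ft_force': array([ 0.431,  0.078, -0.448]), 'ft_torque': array([-0.009,  0.031, -0.015]), 'grasp_force': 0.0, 'grip_width': 0.08516321761245585}
```

```bash
python3 -c "
import cv2
a=cv2.imread('pics/top0.png')[120:300,120:430];b=cv2.imread('pics/side0.png')[130:360,80:420]
cv2.imwrite('pics/topz.png',cv2.resize(a,(775,450),interpolation=2));cv2.imwrite('pics/sidez.png',cv2.resize(b,(800,541),interpolation=2))"
```

```text
(no output)
```

View pics/topz.png

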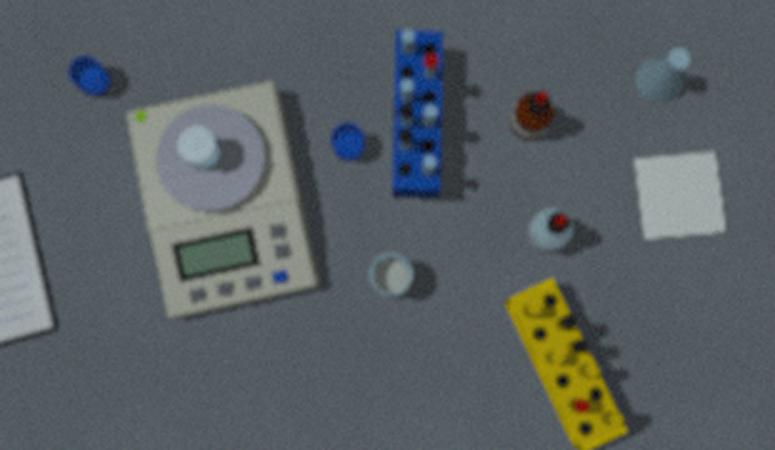

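View pics/sidez.png

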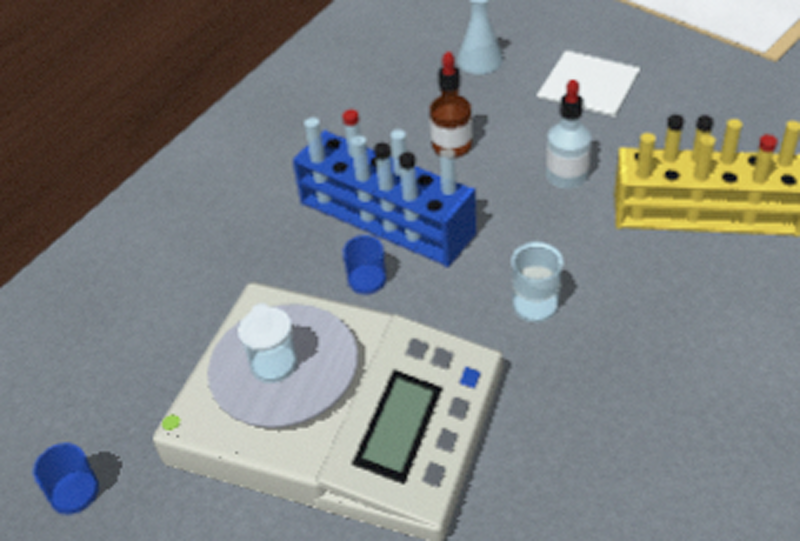

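Candidates for the weighing bottle: (199,180) is clear glass with a white lid and stands on the pan, so it is the one meant. The bottles at (156,150) and (260,178) are blue and stand on the bench, so they are decoys. The amber bottle is at (333,164) and the clear one at (341,212). The blue rack is at (287,166), with a yellow decoy. The white tile is at (392,198).

First I turn the tool so its y lies along world x, which makes tool x = world y.

```bash
python3 -m creep '[[[0,0,0],[0,0,-0.177]],[[0,0,0],[0,0,-0.177]],[[0,0,0],[0,0,-0.177]],[[0,0,0],[0,0,-0.177]],[[0,0,0],[0,0,-0.177]],[[0,0,0],[0,0,-0.177]],[[0,0,0],[0,0,-0.177]],[[40,40,0],[0,0,0]],[[40,40,0],[0,0,0]],[[40,40,0],[0,0,0]],[[40,40,0],[0,0,0]],[[40,30,0],[0,0,0]]]' 40
python3 - <<'E'
from h import *
np.set_printoptions(precision=4,suppress=True)
c=vision.camera("side"); cv2.imwrite("pics/lidz.png",cv2.resize(c["image"][235:320,150:250],(800,680),interpolation=2))
d=vision.camera("top"); 
for k in(c,d):
    for q,z in dict(lid=.125,weighing_bottle=.075,weighing_mouth=.125).items():
        for r in vision.place_of(k,q)[:3]:
            p=atz(k,r["position"],z)
            if abs(p[0]-.59)<.04 and abs(p[1]-.26)<.05: print(q,r["score"],p)
    # knob top from depth
    Z=k["z_map"]; pts=[]
    for v in range(420):
        for u in range(560):
            if Z[v,u]>0:
                p=depth(k,(u,v))
                if .54<p[0]<.64 and .21<p[1]<.31 and p[2]>.112: pts.append(p)
    pts=np.array(pts); print(len(pts))
    for lo,hi in((.12,.137),(.14,.162)):
        s=pts[(pts[:,2]>lo)&(pts[:,2]<hi)]
        if len(s): print(lo,len(s),s.mean(0),s.min(0),s.max(0))
E
```

```text
clock: 2.7
eef_pos: [0.3543, -0.2714, 0.2314]
tool_rot: [0.707, 0.707, 0.0, 0.0]
ft_force: [0.0, -0.6, 0.3]
grip_width: 0.0398
grasp_force: 0.0
lid 0.73 [0.5894 0.2541 0.125 ]
weighing_bottle 0.5 [0.5883 0.2623 0.075 ]
weighing_mouth 0.86 [0.5878 0.2608 0.125 ]
409
0.12 286 [0.5838 0.2631 0.1293] [0.565  0.2361 0.12  ] [0.6111 0.2824 0.1366]
0.14 65 [0.5857 0.2609 0.1502] [0.5791 0.2512 0.1402] [0.5944 0.2671 0.1568]
lid 0.76 [0.5803 0.2679 0.125 ]
weighing_bottle 0.6 [0.5967 0.2611 0.075 ]
weighing_mouth 0.57 [0.5968 0.2606 0.125 ]
203
0.12 166 [0.5873 0.2581 0.1292] [0.5647 0.235  0.1201] [0.6126 0.2808 0.1367]
0.14 28 [0.5866 0.2577 0.1516] [0.5783 0.251  0.1405] [0.5968 0.2646 0.1568]
```

View pics/lidz.png

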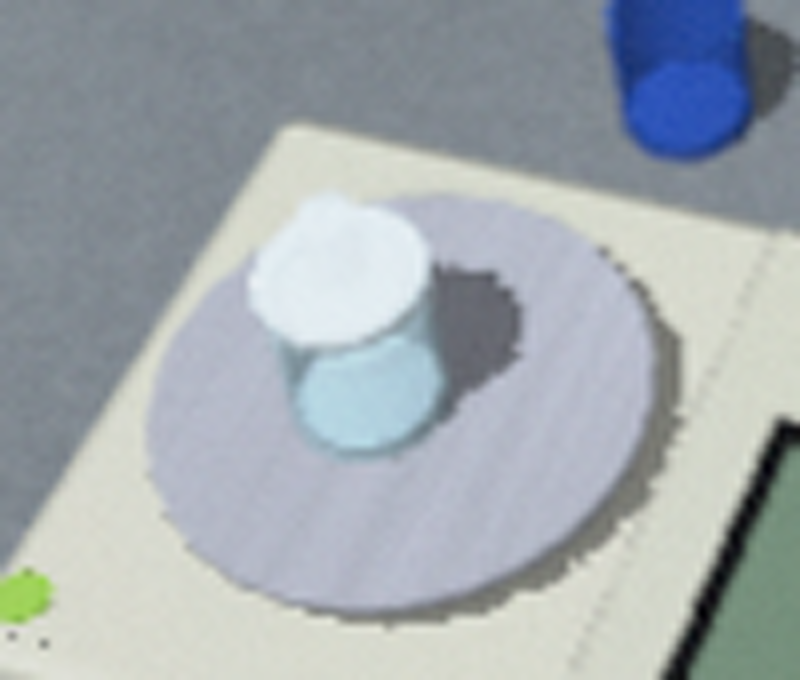

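The crop shows the clear bottle with its frosted lid and knob on the pan, so it is confirmed as the target. Next I go above it.

```bash
python3 -m creep '[[[53,23.4,0],[0,0,0]],[[53,23.4,0],[0,0,0]],[[53,23.4,0],[0,0,0]],[[53,23.4,0],[0,0,0]],[[53,23.4,0],[0,0,0]],[[53,23.4,0],[0,0,0]],[[53,23.4,0],[0,0,0]],[[53,23.4,0],[0,0,0]],[[53,23.4,0],[0,0,0]],[[53,23.4,0],[0,0,0]],[[0,0,30],[0,0,0]],[[0,0,0],[0,0,0]]]'
python3 - <<'E'
from h import *
c=vision.camera("side"); cv2.imwrite("pics/over.png",cv2.resize(c["image"][190:320,120:290],(785,600),interpolation=2))
E
```

```text
clock: 4.6
eef_pos: [0.5858, 0.2557, 0.1977]
tool_rot: [0.708, 0.707, -0.003, -0.001]
ft_force: [0.3, -0.3, 0.4]
grip_width: 0.0401
grasp_force: 0.0
```

View pics/over.png

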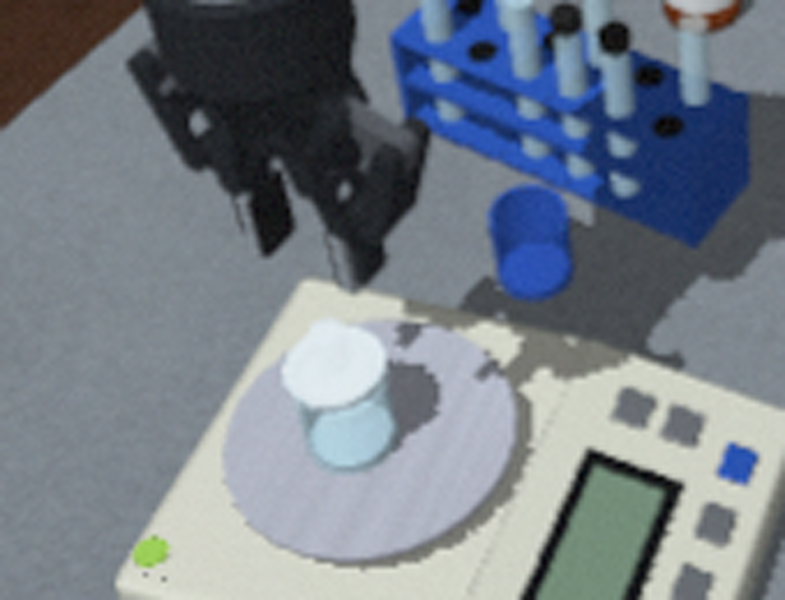

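Fingers at about crop (265,240) and (355,275) straddle the lid at (335,360). I make a small correction and descend.

```bash
python3 -m creep '[[[3,1.5,15],[0,0,0]],[[0,0,15],[0,0,0]],[[0,0,10],[0,0,0]],[[0,0,7],[0,0,0]],[[0,0,5],[0,0,0]],[[0,0,3],[0,0,0]],[[0,0,0],[0,0,0]],[[0,0,0],[0,0,0]]]'
```

```text
clock: 5.65
eef_pos: [0.5886, 0.2604, 0.1467]
tool_rot: [0.707, 0.707, 0.0, 0.0]
ft_force: [-0.4, -0.2, -0.3]
grip_width: 0.0403
grasp_force: 0.0
```

```bash
python3 -m creep '[[[-1,0,5],[0,0,0]],[[0,0,4],[0,0,0]],[[0,0,2],[0,0,0]],[[0,0,0],[0,0,0]],[[0,0,0],[0,0,0]]]'; python3 -m creep '[[[0,0,0],[0,0,0]],[[0,0,0],[0,0,0]],[[0,0,0],[0,0,0]],[[0,0,0],[0,0,0]],[[0,0,0],[0,0,0]],[[0,0,0],[0,0,0]]]' 5
```

```text
clock: 6.28
eef_pos: [0.5884, 0.2593, 0.1354]
tool_rot: [0.707, 0.707, 0.0, 0.0]
ft_force: [0.6, -0.5, 0.5]
grip_width: 0.04
grasp_force: 0.0
clock: 7.02
eef_pos: [0.5886, 0.2594, 0.1357]
tool_rot: [0.707, 0.707, 0.0, 0.0]
ft_force: [-0.0, -0.6, 2.6]
grip_width: 0.0132
grasp_force: 58.7
```

```bash
python3 -m creep '[[[0,0,-3],[0,0,0]],[[0,0,-6],[0,0,0]],[[0,0,-10],[0,0,0]],[[0,0,-15],[0,0,0]],[[0,0,-25],[0,0,0]],[[0,0,-30],[0,0,0]],[[0,0,0],[0,0,0]],[[0,0,0],[0,0,0]]]'
python3 - <<'E'
from h import *
c=vision.camera("side"); cv2.imwrite("pics/lift.png",cv2.resize(c["image"][190:320,120:290],(785,600),interpolation=2))
for n in("side","top"):
  k=vision.camera(n)
  for r in vision.place_of(k,"weighing_mouth"): print(n,r["score"],r["position"],atz(k,r["position"],.125))
E
```

```text
clock: 8.02
eef_pos: [0.5883, 0.2592, 0.2243]
tool_rot: [0.707, 0.707, 0.0, 0.0]
ft_force: [-0.2, -0.4, -0.3]
grip_width: 0.0133
grasp_force: 58.6
side 0.96 [192.7, 271.5] [0.58523476 0.26069032 0.125     ]
side 0.86 [108.3, 324.6] [0.65054533 0.43653711 0.125     ]
side 0.85 [234.1, 236.0] [0.56300874 0.13382544 0.125     ]
top 0.55 [200.1, 176.0] [0.59376055 0.25380257 0.125     ]
```

View pics/lift.png

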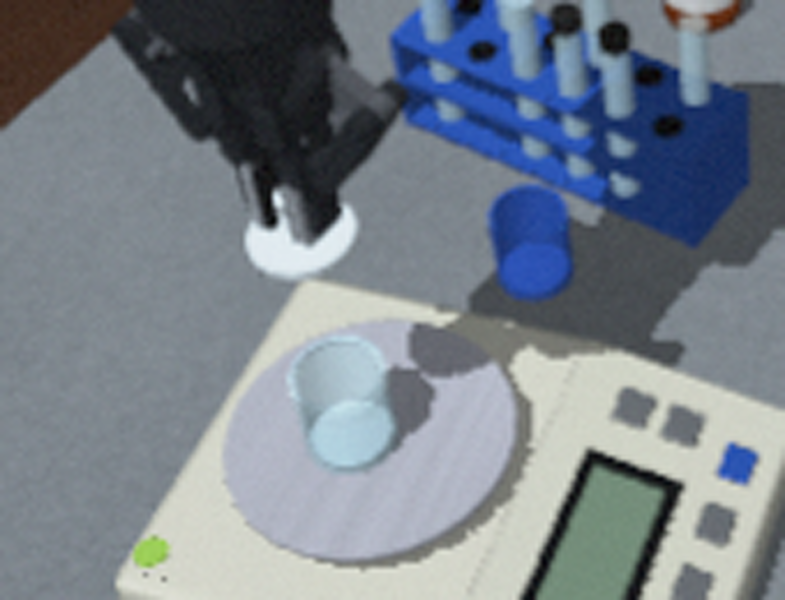

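The lid is gripped level at crop (300,235) and the bottle still stands on the pan, its mouth at crop (340,365). Next is the carry to the tile.

```bash
python3 -m creep '[[[-30,-3,0],[0,0,0]],[[-56,-5.5,0],[0,0,0]],[[-56,-5.5,0],[0,0,0]],[[-56,-5.5,0],[0,0,0]],[[-56,-5.5,0],[0,0,0]],[[-56,-5.5,0],[0,0,0]],[[-56,-5.5,0],[0,0,0]],[[-56,-5.5,0],[0,0,0]],[[-56,-5.5,0],[0,0,0]],[[-56,-5.5,0],[0,0,0]],[[-56,-5.5,0],[0,0,0]],[[-26,0,0],[0,0,0]]]'
python3 -m creep '[[[0,0,30],[0,0,0]],[[0,0,40],[0,0,0]],[[0,0,40],[0,0,0]],[[0,0,30],[0,0,0]],[[0,0,20],[0,0,0]],[[0,0,10],[0,0,0]],[[0,0,10],[0,0,0]],[[0,0,0],[0,0,0]],[[0,0,0],[0,0,0]]]'
python3 - <<'E'
from h import *
c=vision.camera("side"); cv2.imwrite("pics/tile.png",cv2.resize(c["image"][110:220,260:400],(764,600),interpolation=2))
for n in("side","top"):
  k=vision.camera(n)
  for q,z in(("tile",0),("lid",.025)):
    for r in vision.place_of(k,q)[:2]: print(n,q,r["score"],atz(k,r["position"],z))
E
```

```text
clock: 9.78
eef_pos: [0.5291, -0.3598, 0.2234]
tool_rot: [0.708, 0.706, -0.0, -0.0]
ft_force: [1.0, 0.9, -0.3]
grip_width: 0.0136
grasp_force: 58.6
clock: 10.9
eef_pos: [0.5309, -0.3571, 0.0452]
tool_rot: [0.707, 0.707, 0.0, 0.001]
ft_force: [-0.2, -0.4, 0.4]
grip_width: 0.0134
grasp_force: 58.6
side tile 0.89 [ 0.52581245 -0.33933203  0.        ]
side lid 0.57 [ 0.53732284 -0.37778535  0.025     ]
top tile 0.63 [ 0.52516002 -0.36269613  0.        ]
top lid 0.46 [ 0.52889997 -0.35968251  0.025     ]
top lid 0.35 [0.52839509 0.23825571 0.025     ]
```

View pics/tile.png

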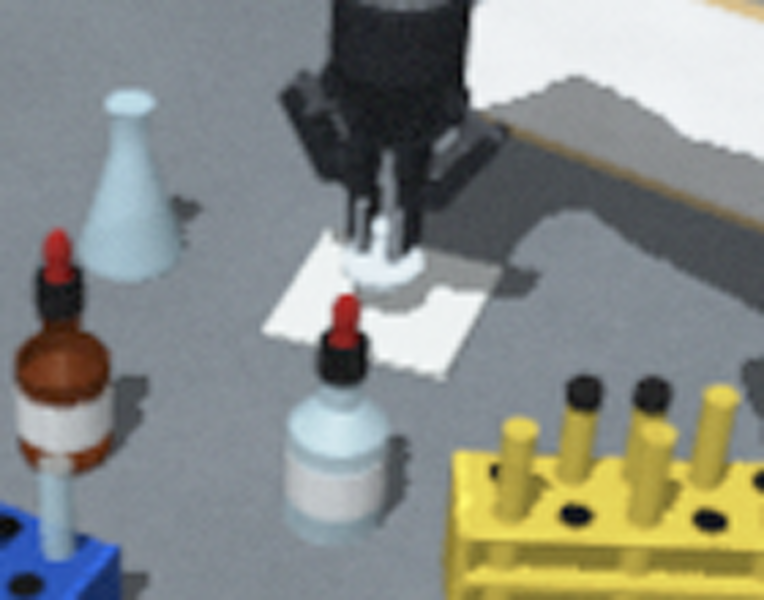

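The lid, at crop (385,265), hangs level about 18 mm above the tile's middle. I lower it slowly.

```bash
python3 -m creep '[[[0,0,8],[0,0,0]],[[0,0,5],[0,0,0]],[[0,0,3],[0,0,0]],[[0,0,1],[0,0,0]],[[0,0,1],[0,0,0]],[[0,0,0],[0,0,0]],[[0,0,0],[0,0,0]]]'
```

```text
clock: 12.12
eef_pos: [0.5304, -0.3568, 0.0267]
tool_rot: [0.707, 0.707, 0.0, 0.0]
ft_force: [-1.4, 0.3, 3.2]
grip_width: 0.0137
grasp_force: 58.8
```

```bash
python3 -m creep '[[[0,0,0.3],[0,0,0]],[[0,0,0],[0,0,0]]]'; python3 -m creep '[[[0,0,0],[0,0,0]],[[0,0,0],[0,0,0]],[[0,0,0],[0,0,0]],[[0,0,0],[0,0,0]]]' 40; python3 -m creep '[[[0,0,-8],[0,0,0]],[[0,0,-25],[0,0,0]],[[0,0,-50],[0,0,0]],[[0,0,-55],[0,0,0]],[[0,0,-60],[0,0,0]],[[30,0,0],[0,0,0]],[[40,20,0],[0,0,0]],[[40,40,0],[0,0,0]],[[40,40,0],[0,0,0]]]'
python3 - <<'E'
from h import *
np.set_printoptions(precision=4,suppress=True)
for n in("side","top"):
  k=vision.camera(n); cv2.imwrite(f"pics/rel_{n}.png",k["image"])
  for q,z in(("tile",0),("lid",.016),("dropper",.095),("amber_bottle",0)):
    for r in vision.place_of(k,q)[:2]: print(n,q,r["score"],r["position"],atz(k,r["position"],z))
  Z=k["z_map"]; P=np.array([depth(k,(u,v)) for v in range(100,260) for u in range(230,420) if Z[v,u]>0])
  for nm,(x,y),zz in(("lid",(.53,-.357),(.014,.06)),("drop",(.64,-.171),(.09,.15))):
    s=P[(abs(P[:,0]-x)<.04)&(abs(P[:,1]-y)<.04)&(P[:,2]>zz[0])&(P[:,2]<zz[1])]
    if len(s):print(nm,len(s),s.mean(0),s.min(0),s.max(0))
E
```

```text
clock: 12.38
eef_pos: [0.5304, -0.3568, 0.0267]
tool_rot: [0.707, 0.707, 0.0, 0.0]
ft_force: [-2.3, 2.3, 5.4]
grip_width: 0.0132
grasp_force: 58.9
clock: 12.88
eef_pos: [0.5304, -0.3567, 0.0258]
tool_rot: [0.707, 0.707, -0.0, -0.0]
ft_force: [-0.9, -0.1, -0.1]
grip_width: 0.0402
grasp_force: 0.0
clock: 14.0
eef_pos: [0.6312, -0.2058, 0.2253]
tool_rot: [0.707, 0.707, 0.0, 0.001]
ft_force: [1.1, -0.9, 0.4]
grip_width: 0.04
grasp_force: 0.0
side tile 0.83 [327.9, 168.7] [ 0.5293 -0.3499  0.    ]
side tile 0.53 [322.3, 203.0] [ 0.479  -0.1909  0.    ]
side lid 0.7 [328.9, 164.3] [ 0.5281 -0.3528  0.016 ]
side lid 0.29 [226.9, 306.7] [0.5234 0.2443 0.016 ]
side dropper 0.51 [269.5, 189.8] [ 0.5884 -0.0766  0.095 ]
side dropper 0.45 [267.2, 167.0] [ 0.6434 -0.1621  0.095 ]
side amber_bottle 0.89 [271.7, 190.0] [ 0.6395 -0.1757  0.    ]
lid 120 [ 0.5281 -0.3525  0.0261] [ 0.5063 -0.3791  0.0159] [ 0.5518 -0.3334  0.0474]
drop 127 [ 0.6337 -0.1622  0.116 ] [ 0.6229 -0.1765  0.0904] [ 0.6498 -0.1532  0.1445]
top tile 0.67 [199.3, 180.1] [0.6076 0.2796 0.    ]
top tile 0.55 [392.7, 198.1] [ 0.529  -0.3704  0.    ]
top dropper 0.51 [335.1, 163.2] [ 0.631  -0.1686  0.095 ]
top amber_bottle 0.67 [331.2, 170.3] [ 0.63   -0.1679  0.    ]
lid 2 [ 0.503  -0.389   0.0145] [ 0.4928 -0.3916  0.0144] [ 0.5131 -0.3864  0.0146]
drop 72 [ 0.6324 -0.1665  0.1226] [ 0.6219 -0.1819  0.0977] [ 0.6483 -0.1554  0.1447]
```

```bash
python3 -m creep '[[[20,3,0],[0,0,0]],[[18,2,20],[0,0,0]],[[0,0,25],[0,0,0]],[[0,0,15],[0,0,0]],[[0,0,0],[0,0,0]],[[0,0,0],[0,0,0]]]' 48
python3 - <<'E'
from h import *
k=vision.camera("side"); t=vision.camera("top")
a=cv2.resize(k["image"][110:220,230:370],(400,314),interpolation=2); b=cv2.resize(t["image"][130:240,280:420],(400,314),interpolation=2)
cv2.imwrite("pics/hov.png",np.hstack([a,b]))
e=bot.get_obs()["eef_pos"]; print(e,proj(k,e),proj(k,[.6355,-.1685,.143]),proj(t,[.6355,-.1685,.117]))
E
```

```text
clock: 15.25
eef_pos: [0.6359, -0.1689, 0.165]
tool_rot: [0.707, 0.707, 0.0, 0.001]
ft_force: [-0.5, 0.6, -0.0]
grip_width: 0.0484
grasp_force: 0.0
[ 0.63611118 -0.16910634  0.16534919] [269.77719834 145.82218762] [270.13761867 152.70179725] [335.93809285 160.0643971 ]
```

View pics/hov.png

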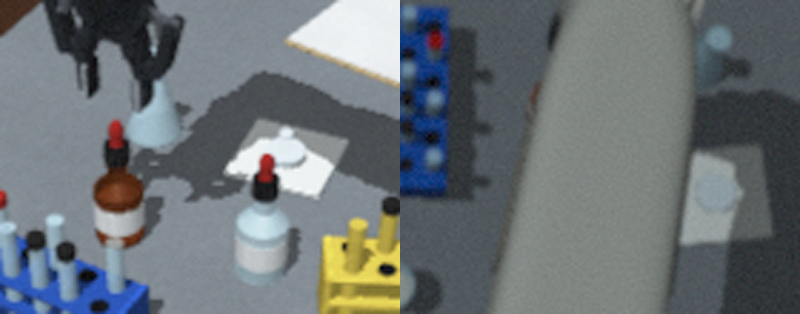

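The lid stands upright near the tile's middle, at left crop (285,150). The teat top of the brown bottle is at full (270.6,152.7), and my estimate projects to (270.1,152.7), so the position fits. It is the brown bottle; the clear one at left crop (263,230) is left alone. I descend.

```bash
python3 -m creep '[[[0,0,12],[0,0,0]],[[0,0,14],[0,0,0]],[[0,0,14],[0,0,0]],[[0,0,14],[0,0,0]],[[0,0,12],[0,0,0]],[[0,0,7],[0,0,0]],[[0,0,3],[0,0,0]],[[0,0,0],[0,0,0]],[[0,0,0],[0,0,0]]]'; python3 -m creep '[[[0,0,0],[0,0,0]],[[0,0,0],[0,0,0]],[[0,0,0],[0,0,0]],[[0,0,0],[0,0,0]],[[0,0,0],[0,0,0]],[[0,0,0],[0,0,0]]]' 10
```

```text
clock: 16.48
eef_pos: [0.6358, -0.1688, 0.0887]
tool_rot: [0.707, 0.707, 0.0, 0.001]
ft_force: [0.7, 0.4, 0.3]
grip_width: 0.0479
grasp_force: 0.0
clock: 17.23
eef_pos: [0.6358, -0.1689, 0.0887]
tool_rot: [0.707, 0.707, 0.0, 0.001]
ft_force: [-1.0, -0.7, 5.1]
grip_width: 0.0246
grasp_force: 58.8
```

```bash
python3 -m creep '[[[0,0,-3],[0,0,0]],[[0,0,-6],[0,0,0]],[[0,0,-12],[0,0,0]],[[0,0,-15],[0,0,0]],[[0,0,-20],[0,0,0]],[[0,0,-25],[0,0,0]],[[0,0,-25],[0,0,0]],[[0,0,-25],[0,0,0]],[[0,0,-14],[0,0,0]],[[0,0,0],[0,0,0]],[[0,0,0],[0,0,0]]]'
python3 - <<'E'
from h import *
k=vision.camera("side"); cv2.imwrite("pics/drop.png",cv2.resize(k["image"][90:230,210:350],(600,600),interpolation=2))
e=bot.get_obs()["eef_pos"]; print(e,proj(k,e-[0,0,.0717]))
for r in vision.place_of(k,"dropper_tip")[:2]: print(r)
E
```

```text
clock: 18.6
eef_pos: [0.6349, -0.1686, 0.2319]
tool_rot: [0.707, 0.707, -0.0, -0.001]
ft_force: [-0.8, -0.1, -1.0]
grip_width: 0.0244
grasp_force: 58.8
[ 0.63473452 -0.16856444  0.23157659] [270.18578841 147.70930991]
{'position': [269.6, 145.1], 'score': 0.49}
```

View pics/drop.png

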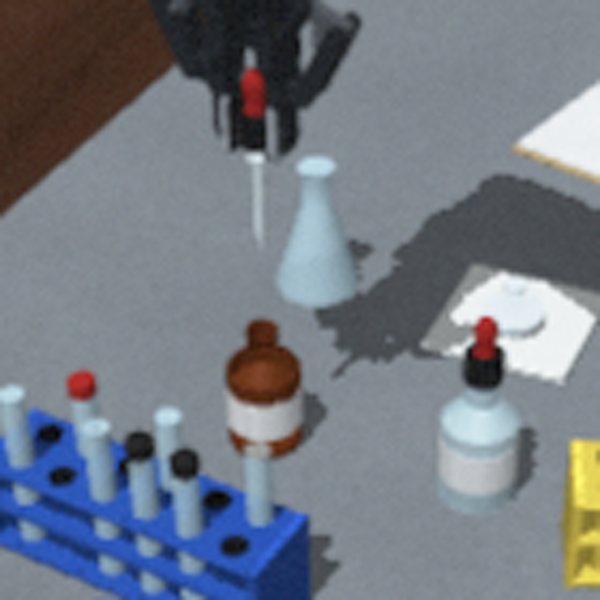

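The dropper hangs upright with its tip at full (270.9,147.6), against a predicted (270.2,147.7). The bottle still stands. I carry it over the rack with the tip at about 0.16 m.

```bash
python3 -m creep '[[[15,-2,0],[0,0,0]],[[35,-4,0],[0,0,0]],[[45,-5,0],[0,0,0]],[[45,-5,0],[0,0,0]],[[45,-5,0],[0,0,0]],[[45,-5,0],[0,0,0]],[[45,-5,0],[0,0,0]],[[45,-5,0],[0,0,0]],[[45,-5,0],[0,0,0]],[[35,-4,0],[0,0,0]],[[20,-2,0],[0,0,0]],[[7,0,0],[0,0,0]]]'; python3 -m creep '[[[0,0,0],[0,0,0]],[[0,0,0],[0,0,0]],[[0,0,0],[0,0,0]]]'
python3 - <<'E'
from h import *
np.set_printoptions(precision=4,suppress=True)
e=bot.get_obs()["eef_pos"];tip=e-[0,0,.0717];print(e)
ims=[]
for n in("side","top"):
  k=vision.camera(n)
  print(n,"tip pred",proj(k,tip),"mouth .588 .259 ->",proj(k,[.588,.259,.125]),"base",proj(k,[.588,.259,.075]))
  for q,z in(("weighing_mouth",.125),("weighing_bottle",.075),("dropper_tip",tip[2])):
    for r in vision.place_of(k,q)[:3]:
      p=atz(k,r["position"],z)
      if abs(p[1]-.26)<.05: print(q,r["score"],r["position"],p)
  if n=="side":cv2.imwrite("pics/mouth.png",cv2.resize(k["image"][220:310,150:250],(800,600*800*90//100//600//1),interpolation=2)[:600])
E
```

```text
clock: 20.2
eef_pos: [0.5878, 0.2594, 0.2327]
tool_rot: [0.707, 0.708, -0.0, -0.0]
ft_force: [0.4, -0.5, -0.2]
grip_width: 0.0243
grasp_force: 58.8
clock: 20.58
eef_pos: [0.5887, 0.2571, 0.2331]
tool_rot: [0.708, 0.706, 0.0, 0.0]
ft_force: [-0.9, 0.6, -1.0]
grip_width: 0.0243
grasp_force: 58.8
[0.5887 0.2571 0.2331]
side tip pred [189.553  258.4761] mouth .588 .259 -> [192.1275 270.4648] base [195.7963 284.8664]
weighing_mouth 0.76 [193.2, 270.3] [0.5862 0.2576 0.125 ]
weighing_bottle 0.71 [196.8, 283.4] [0.5884 0.2548 0.075 ]
dropper_tip 0.46 [190.2, 259.0] [0.5867 0.2576 0.1614]
top tip pred [196.763 175.062] mouth .588 .259 -> [198.407  177.8727] base [201.3557 181.152 ]
weighing_mouth 0.47 [197.6, 177.2] [0.5902 0.2615 0.125 ]
weighing_bottle 0.48 [209.1, 198.6] [0.5308 0.2344 0.075 ]
weighing_bottle 0.37 [203.7, 181.1] [0.588  0.2515 0.075 ]
```

View pics/mouth.png

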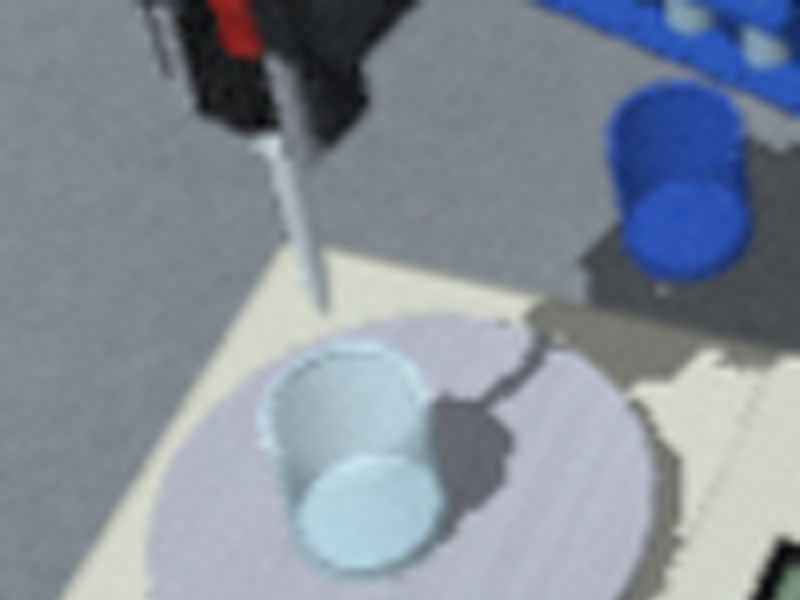

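The tip at full (190.3,258.8) and the mouth centre at about (193.5,270) back-project to within about 2 mm horizontally, so only the descent is left.

```bash
python3 -m creep '[[[0,0,5],[0,0,0]],[[0,0,7],[0,0,0]],[[0,0,6],[0,0,0]],[[0,0,4],[0,0,0]],[[0,0,2],[0,0,0]],[[0,0,1],[0,0,0]],[[0,0,0],[0,0,0]],[[0,0,0],[0,0,0]],[[0,0,0],[0,0,0]],[[0,0,0],[0,0,0]]]'
python3 - <<'E'
from h import *
np.set_printoptions(precision=4,suppress=True)
e=bot.get_obs();print(e["eef_pos"],e["joint_vel"]);tip=e["eef_pos"]-[0,0,.0717]
k=vision.camera("side")
for q,z in(("weighing_mouth",.125),("dropper_tip",tip[2])):
    for r in vision.place_of(k,q)[:3]: print(q,r["score"],r["position"],atz(k,r["position"],z))
cv2.imwrite("pics/fin.png",cv2.resize(k["image"][220:310,150:250],(660,594),interpolation=2))
E
```

```text
clock: 22.22
eef_pos: [0.5884, 0.2583, 0.2081]
tool_rot: [0.707, 0.707, 0.0, 0.0]
ft_force: [0.2, 0.6, 0.2]
grip_width: 0.0242
grasp_force: 58.8
[0.5884 0.2583 0.2081] [-0.0002 -0.0004  0.0002 -0.0004  0.0014  0.0005]
weighing_mouth 0.68 [330.3, 162.0] [ 0.4776 -0.2262  0.125 ]
weighing_mouth 0.67 [235.9, 234.0] [0.5627 0.1266 0.125 ]
weighing_mouth 0.61 [193.8, 272.2] [0.582  0.2611 0.125 ]
dropper_tip 0.64 [192.2, 264.3] [0.5907 0.2521 0.1364]
```

View pics/fin.png

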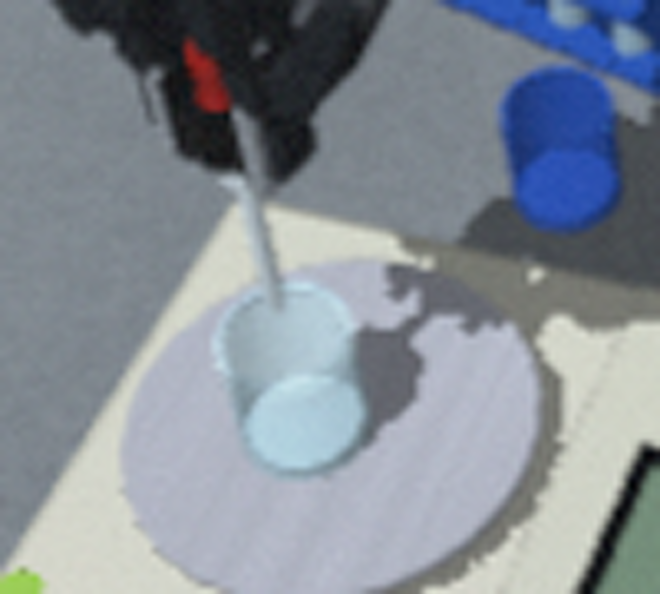

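```bash
python3 - <<'E'
from h import *
k=vision.camera("side");t=vision.camera("top")
print(atz(k,(193.6,270.9),.125),atz(k,(192.1,266.7),.1364))
# fit mouth/body using depth: points of glass above pan
for c in(k,t):
  Z=c["z_map"];P=np.array([depth(c,(u,v)) for v in range(140,310) for u in range(150,250) if Z[v,u]>0])
  s=P[(abs(P[:,0]-.588)<.035)&(abs(P[:,1]-.259)<.035)&(P[:,2]>.11)&(P[:,2]<.129)]
  print(len(s),s.min(0),s.max(0))
E
```

```text
[0.58451013 0.25851786 0.125     ] [0.58693699 0.25747908 0.1364    ]
341 [0.56555991 0.23745478 0.11008801] [0.61071436 0.28141884 0.12734208]
19 [0.57999146 0.23597816 0.1135518 ] [0.60614883 0.25092465 0.12566706]
```

The depth extents put the mouth at (0.588, 0.259), and the tip is within about 3 mm of that and about 11 mm above the rim. I hand it in.

```bash
python3 -c "
from h import *
print(workorder.job_done())"
```

```text
the job is handed in; nothing more can be done
None
```

I handed the job in with the lid upright near the middle of the white tile and the dropper held upright and still, its tip about 11 mm above the weighing bottle's mouth and about 3 mm or less off centre; the hand-in returned no verdict.

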